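# Lock the bean basket into the sample grader

## Task

Take the steel bean basket off its hook stand, lifting it up past the hook's tip before drawing it away so that the stand stays standing where it is, and lower it into the white grader's collar, its two brass lugs going down through the collar's two notches, which you may have to feel for. Then turn it a quarter turn clockwise (seen from above) until it drops into its locked position, without forcing it, and let go. Leave the cups and the spoon alone.

Things in the scene. Friction and masses are not known exactly. Their poses are not given: they have to be found in the camera images.
- basket_grip (a point): Loose steel bean basket, 0.2 to 0.4 kg, hung on the hook; z up. Point in its green grip (30 x 30 mm, 45 tall), 20 mm below the grip's top. Basket: round open can 90 mm across (76 at its foot), 50 tall, underside 158 mm below this point. The grip stands on a crossbar along y (82 mm long, 10 wide, 8 tall, top 25 mm below this point) carried by two legs at y = +-38 mm: the bail, 75 mm clear inside.
- basket_lugs (a point): Point on the basket's axis, level with the undersides of its two brass lugs, 138 mm below basket_grip. The lugs stick out of the can at +y and -y, in the plane of the bail: 12 mm wide, 8 mm thick, reaching to 60 mm from the axis. The basket is the same after half a turn.
- hook_seat (a point): Hook seat, the upper face of the hook's arm, where the basket's crossbar rests, 155 mm above the bench. z up, -x is the open side. The arm (14 mm wide, 8 thick) comes from a post at x = +81 mm; a 9 mm bump stops the crossbar at x = +16 mm. The stand is loose (1.5 kg, base 160 x 130 x 14 mm) and slides or tips if pulled.
- hook_tip (a point): Top of the hook's upturned prong (14 mm wide, 8 mm thick in x), 45 mm above the hook seat and 26 mm towards -x from it.
- grader: White sample grader fixed to the bench, 160 x 160 mm, 88 mm tall, control panel on its -x side, with a bayonet collar in its top. Origin: under its centre, on the bench; z up.
- collar_top (a point): Centre of the collar's mouth, level with its flange's top, 95 mm above the bench; axes are the grader's, not the collar's. Aluminium flange 6 mm thick, 48 to 66 mm from the axis, hole 96 mm wide, with two opposite notches (22 mm wide inside, 36 outside) for the lugs. Lugs enter with the basket yawed +45 degrees from these axes (or +225), give or take 20: the collar's own turn varies, unreported.
- collar_lock (a point): Point on the collar's axis at the floor of the locking pockets, 65 mm above the bench (grader's axes). Under the flange is a black channel, floor 73 mm above the bench, in which the lugs turn only clockwise seen from above. 90 degrees from the notches the floor has pockets 8 mm deep, with room for the lugs +-10 degrees; solid stops lie just beyond. The collar itself does not turn.
- cup_a: White ceramic cup, 80 mm across, 75 mm tall, origin under its centre; leave alone.
- cup_b: Another such white cup; leave alone.
- cup_c: A third such white cup; leave alone.
- spoon_grip (a point): Steel spoon lying on the bench, 170 mm long, this point on its handle; leave alone.

How it is judged:
By the outcome, as a careful person would: the job done as asked, in the order asked, and still so for the second after the job is handed in, with the robot touching nothing.
It also fails if it takes over 61 s, if anything falls off the work surface, if the arm or the gripper's body presses on something with over 40 N, if the wrist force passes 120 N, or if a joint passes its speed limit or range.

## Robot

A 7-joint arm with a two-finger parallel gripper is mounted at the origin on the work surface. World frame = base frame: x ahead of the robot, y to its left, z up, the work surface at z = 0. Lengths are in m, angles in rad, forces in N, time in s.
With the tool pointing down it reaches from about 0.35 to 0.9 m from the base axis. Payload 8.1 kg.
Tool frame: the origin (TCP) lies on the centre line of the jaws, within the pads' length; the fingertips stand 17 mm ahead of it and the grasp point (between the pads) lies 2 mm behind it; z points along the fingers, y is the direction in which the jaws open and shut (so a half turn about z gives the same grasp; the last joint's range is limited). The gripper opens to 92 mm and grips with 3 to 60 N. Pads are 19 mm wide; open, the fingers measure 130 mm over their backs; the gripper's body (75 mm by 190 mm) begins 47 mm behind the grasp point.
Start: joints at [-1.273, 0.434, 0.025, 1.573, -0.012, 1.134, -0.075], TCP at [0.244, 0.575, 0.244] pointing down, gripper open.
Joint ranges: [-2.62, 2.62], [-0.44, 2.09], [-1.27, 1.32], [0.08, 2.57], [-1.32, 4.46], [0.12, 2], [-2.74, 2.74]. Speed limits (rad/s): [2.22, 2.22, 3.01, 3.01, 3.14, 3.14, 3.14].

## Interface

Orientations are given as a rotation vector (axis times angle).
In Python, from cell import arm gives the robot as it stands.
- The arm moves only by the shell command python3 -m creep 'ROWS' [FORCE]. ROWS is JSON, a list that holds one entry, the list of rows, each a list of 7 numbers: the shift along the world's x, y, z in cm, then the turn, a rotation vector about the world's x, y, z in degrees, then the opening, from -1 (shut) to 1 (fully open), so that 0 is half open. In form: [[[tx, ty, tz, ax, ay, az, jaw], ...]]. A call has 1 to 5 rows; each row is the pose to reach, as a shift and turn from the pose commanded when the call began; what a row does not reach only later rows make up. A row lasts 1/10 s, in which the tool goes at most 50 mm and 8.59 degrees, less where a joint would pass 70% of its speed; a pose out of reach is approached as far as the arm can. A call with a gripper value outside its range is refused whole. The fingers move at their own pace and stop on an object; FORCE is the grip in N (left out, the last holds). Time passes only in rows, so rows that repeat a pose let the fingers close. It gives the time, the measured TCP pose, the force and the opening at its end, in the units of the state.
- arm.observe(): the state, without advancing time (a new reading comes with each control period).
- arm.get_image(name): name is "scene" or "top"; returns the picture (420x560x3 uint8, red, green, blue); there is no depth.
- arm.camera_model(name): a dict with "vfov" (degrees; the focal length in pixels is half the picture's height over the tangent of half this angle, whatever the lens; pixels are square), "cx", "cy" (the principal point, pixels), "cam_to_world" (4x4, takes a point from camera to world coordinates). Camera axes: x right, y down, z forward; pixel columns grow to the right and rows downward; lengths in m; the calibration is good to about 2 mm. A picture is of the moment at which its call begins. camera_model takes no time and is no camera call.
- arm.sign_off(): hands the job in, once; it reports no verdict.
The state is a dict: "clock": time; "joints": joint angles; "dq": joint speeds; "joint_efforts": joint torques, N m; "position": TCP position; "ee_rot": TCP orientation; "force": force on the tool from outside, world axes, zero at the start; "ft_torque": the same for the moment, N m; "width": opening from 0.0 (shut) to 1.0 (fully open).
Only numpy, scipy, OpenCV 4.12 (cv2) and the standard library are available. Lean on these libraries where they do the work, as an engineer would, in place of code of your own. Each camera call takes 0.05 s, during which the arm holds its last target.

## Working session

There is one attempt and no reset: what is moved stays moved. The work goes in short steps, Python scripts to look and compute and a shell command to move; the robot and the scene stay as the last step left them, time stands still between calls to the robot, and variables do not carry over. Pictures are saved under pics/ and viewed, and the job is handed in when it is done.

```bash
mkdir -p pics; ls; python3 - <<'E'
from cell import arm
import cv2
s=arm.observe(); print({k:(v if not hasattr(v,'__len__') else [round(float(x),3) for x in v]) for k,v in s.items()})
for n in("scene","top"):
    im=arm.get_image(n); cv2.imwrite(f"pics/{n}0.png",im[:,:,::-1]); m=arm.camera_model(n);print(n,m)
E
```

```text
pics
{'clock': 0.0, 'joints': [-1.273, 0.435, 0.025, 1.574, -0.012, 1.134, -0.075], 'dq': [-0.001, 0.001, 0.0, -0.001, 0.0, -0.001, 0.002], 'joint_efforts': [0.002, -66.783, 0.986, -31.446, -0.06, 0.043, 0.0], 'position': [0.244, 0.575, 0.243], 'ee_rot': [-0.625, -3.079, 0.002], 'force': [-0.017, -0.802, 0.16], 'ft_torque': [0.026, -0.027, -0.008], 'width': 0.9984386277948051}
scene {'vfov': 54.25770106220254, 'cx': 272.6801247841952, 'cy': 202.3758096306775, 'cam_to_world': array([[-0.74985048,  0.37132034, -0.54758146,  1.18214935],
       [ 0.66131874,  0.44510513, -0.6037706 ,  0.71503474],
       [ 0.01953901, -0.81486356, -0.5793234 ,  0.8199306 ],
       [ 0.        ,  0.        ,  0.        ,  1.        ]])}
top {'vfov': 50.60172488135579, 'cx': 280.8011809450962, 'cy': 207.118245421713, 'cam_to_world': array([[ 0.01224276, -0.99789974,  0.06360994,  0.44191037],
       [-0.99985572, -0.01296625, -0.01097358,  0.00590505],
       [ 0.01177532, -0.06346641, -0.9979145 ,  1.46413992],
       [ 0.        ,  0.        ,  0.        ,  1.        ]])}
```

View pics/scene0.png

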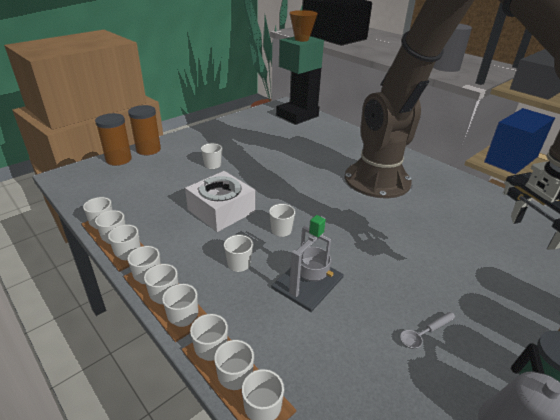

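View pics/top0.png

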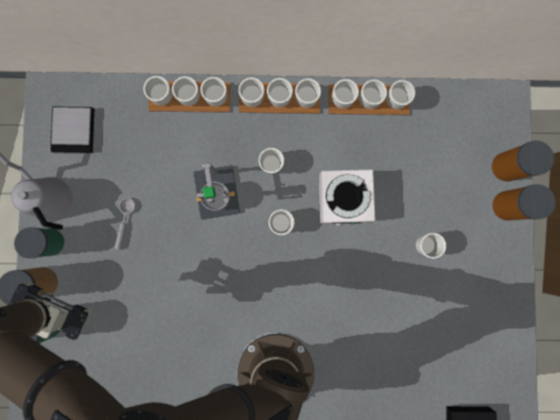

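The overview shows the green grip on the stand at top (208,192), the white grader at (348,196), and cups at (271,160), (281,221) and (431,244). The spoon is at (122,220). I'll zoom in on the stand and the grader.

```bash
python3 - <<'E'
import cv2,numpy as np
t=cv2.imread("pics/top0.png");s=cv2.imread("pics/scene0.png")
a=cv2.resize(t[145:235,180:270],(400,400),interpolation=cv2.INTER_CUBIC)
b=cv2.resize(t[160:235,310:385],(400,400),interpolation=cv2.INTER_CUBIC)
cv2.imwrite("pics/zt.png",np.hstack([a,b]))
a=cv2.resize(s[205:310,260:365],(400,400),interpolation=cv2.INTER_CUBIC)
b=cv2.resize(s[165:245,180:260],(400,400),interpolation=cv2.INTER_CUBIC)
cv2.imwrite("pics/zs.png",np.hstack([a,b]))
E
cat > h.py <<'E'
import numpy as np,cv2
from cell import arm
def ray(n,px):
    m=arm.camera_model(n);f=210/np.tan(np.radians(m["vfov"]/2));T=np.array(m["cam_to_world"])
    d=T[:3,:3]@np.array([(px[0]-m["cx"])/f,(px[1]-m["cy"])/f,1]);return T[:3,3],d
def onz(n,px,z):
    o,d=ray(n,px);return o+d*(z-o[2])/d[2]
def proj(n,p):
    m=arm.camera_model(n);f=210/np.tan(np.radians(m["vfov"]/2));T=np.array(m["cam_to_world"])
    c=T[:3,:3].T@(np.array(p)-T[:3,3]);return np.array([m["cx"]+f*c[0]/c[2],m["cy"]+f*c[1]/c[2]])
def tri(p1,p2):
    o1,d1=ray("scene",p1);o2,d2=ray("top",p2)
    A=np.stack([d1,-d2],1);t=np.linalg.lstsq(A,o2-o1,rcond=None)[0]
    a=o1+t[0]*d1;b=o2+t[1]*d2;return (a+b)/2,np.linalg.norm(a-b)
E
```

```text
(no output)
```

View pics/zt.png

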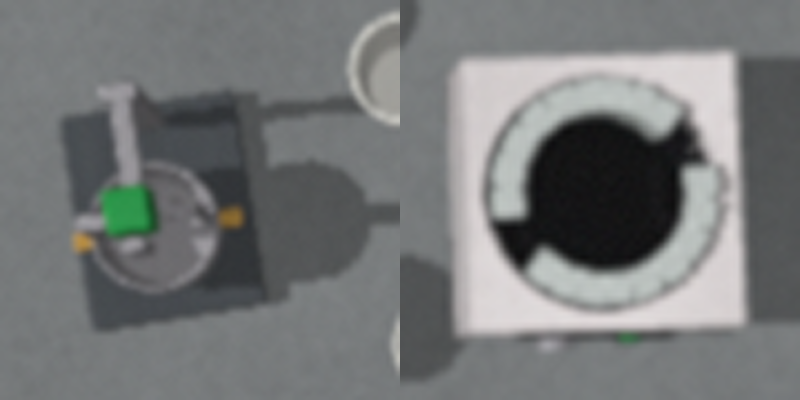

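View pics/zs.png

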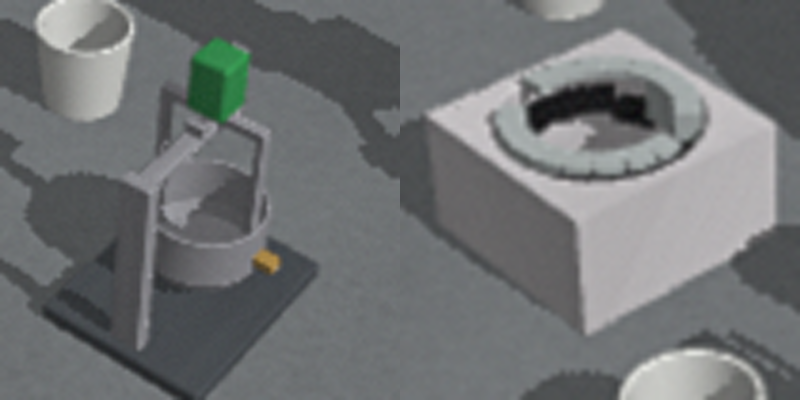

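The top zoom shows lugs at zoom (82,242) and (232,216), and collar notches at right-panel (690,145) and (515,235). Next I'll measure them properly.

```bash
cat > meas.py <<'E'
from h import *
t=cv2.imread("pics/top0.png");s=cv2.imread("pics/scene0.png")
def comps(im,lo,hi,mn=4):
    m=cv2.inRange(cv2.cvtColor(im,cv2.COLOR_BGR2HSV),lo,hi)
    n,l,st,c=cv2.connectedComponentsWithStats(m)
    return [(c[i],st[i]) for i in range(1,n) if st[i][4]>=mn],l
for nm,im,box in(("top",t,(180,145,270,235)),("scene",s,(260,205,365,310))):
    x0,y0,x1,y1=box;c=im[y0:y1,x0:x1]
    for col,lo,hi in(("green",(50,100,60),(75,255,255)),("brass",(12,120,80),(28,255,255))):
        for ce,st in comps(c,lo,hi)[0]: print(nm,col,(ce+[x0,y0]).round(2),st)
E
python3 meas.py
python3 - <<'E'
from h import *
t=cv2.imread("pics/top0.png")
g=onz("top",(180+128/400*90,145+210/400*90),0.208);print("grip top",g)
L=[onz("top",(180+u/400*90,145+v/400*90),0.055) for u,v in((82,242),(232,216))]
print(L,(L[0]+L[1])/2,np.degrees(np.arctan2(*(L[0]-L[1])[[1,0]]))-90)
# grader top corners (zoom), scale 75/400
f=lambda u,v:(310+u/400*75,160+v/400*75)
c=[onz("top",f(u,v),0.088) for u,v in((464-400,60),(736-400,52),(746-400,322),(458-400,333))]
print(np.array(c).round(3)); print("centre",np.mean(c,0))
print("flange c",onz("top",f(205,191),0.095))
N=[onz("top",f(u,v),0.095) for u,v in((290,142),(115,240))]
print(N,np.mean(N,0),np.degrees(np.arctan2(*(N[1]-N[0])[[1,0]]))-90)
for q in((271,160),(281,221),(431,244)): print("cup",onz("top",q,0.075).round(3))
E
```

```text
top green [208.46 192.04] [ 23  42  12  11 119]
top brass [231.65 193.53] [50 47  5  4 17]
top brass [198. 199.] [17 53  3  3  9]
scene green [316.99 225.43] [ 49  10  17  22 256]
scene brass [329.5 273. ] [67 66  6  5 24]
grip top [0.56154942 0.19666655 0.208     ]
[array([0.55273096, 0.25218452, 0.055     ]), array([0.57280547, 0.14552015, 0.055     ])] [0.56276821 0.19885233 0.055     ] 10.658537018947527
[[ 0.644 -0.137  0.088]
 [ 0.651 -0.296  0.088]
 [ 0.492 -0.302  0.088]
 [ 0.484 -0.134  0.088]]
centre [ 0.56747399 -0.21719492  0.088     ]
flange c [ 0.5670114  -0.21832267  0.095     ]
[array([ 0.59629768, -0.26781419,  0.095     ]), array([ 0.53778924, -0.1660994 ,  0.095     ])] [ 0.56704346 -0.2169568   0.095     ] 29.908396825198636
cup [0.679 0.023 0.075]
cup [ 0.487 -0.011  0.075]
cup [ 0.421 -0.481  0.075]
```

```bash
python3 - <<'E'
from h import *
t=cv2.imread("pics/top0.png");g=cv2.cvtColor(t,cv2.COLOR_BGR2GRAY)
def samp(P):
    m=np.array([proj("top",p) for p in P],np.float32)
    return cv2.remap(g,m[None,:,0],m[None,:,1],cv2.INTER_LINEAR)[0].astype(float)
def circ(cx,cy,r,th,z=.095): return np.stack([cx+r*np.cos(th),cy+r*np.sin(th),0*th+z],1)
th=np.radians(np.arange(0,360,1.))
# centre refine by outer dark ring/inner edge: find radius of inner edge per angle
cx,cy=.567,-.2175
for it in range(3):
    pts=[]
    for a in th[::4]:
        r=np.arange(.036,.058,.0005);v=samp(np.stack([cx+r*np.cos(a),cy+r*np.sin(a),0*r+.095],1))
        i=np.argmax(np.diff(v[::1]))
        if v.max()-v.min()>80 and v[-1]>130: pts.append((cx+r[i]*np.cos(a),cy+r[i]*np.sin(a)))
    (cx,cy),R=(lambda P:(np.linalg.lstsq(np.c_[2*P,np.ones(len(P))],(P**2).sum(1),rcond=None)[0][:2],0))(np.array(pts))
    print(cx,cy,len(pts),np.linalg.norm(np.array(pts)-[cx,cy],axis=1).mean())
for r in(.052,.056,.060):
    v=samp(circ(cx,cy,r,th)); d=v<110
    idx=np.where(d)[0]; print(r,idx)
E
```

```text
Traceback (most recent call last):
  File "h.py", line 9, in proj
    m=arm.camera_model(n);f=210/np.tan(np.radians(m["vfov"]/2));T=np.array(m["cam_to_world"])
ValueError: time passes only in moves, steps and waits
```

```bash
python3 - <<'E'
s=open('h.py').read().replace("arm.camera_model(n)","cm(n)").replace("from cell import arm\n","from cell import arm\nfrom functools import lru_cache\n@lru_cache(None)\ndef cm(n): return arm.camera_model(n)\n")
open('h.py','w').write(s)
E
python3 - <<'E'
from h import *
t=cv2.imread("pics/top0.png");g=cv2.cvtColor(t,cv2.COLOR_BGR2GRAY)
def samp(P):
    m=np.array([proj("top",p) for p in P],np.float32)
    return cv2.remap(g,m[None,:,0],m[None,:,1],cv2.INTER_LINEAR)[0].astype(float)
def circ(cx,cy,r,th,z=.095): return np.stack([cx+r*np.cos(th),cy+r*np.sin(th),0*th+z],1)
th=np.radians(np.arange(0,360,1.))
cx,cy=.567,-.2175
for it in range(3):
    pts=[]
    for a in th[::4]:
        r=np.arange(.036,.058,.0005);v=samp(np.stack([cx+r*np.cos(a),cy+r*np.sin(a),0*r+.095],1))
        i=np.argmax(np.diff(v))
        if v.max()-v.min()>80 and v[-1]>130: pts.append((cx+r[i]*np.cos(a),cy+r[i]*np.sin(a)))
    P=np.array(pts);cx,cy=np.linalg.lstsq(np.c_[2*P,np.ones(len(P))],(P**2).sum(1),rcond=None)[0][:2]
    print(cx,cy,len(pts),np.linalg.norm(P-[cx,cy],axis=1).mean())
for r in(.052,.056,.060):
    idx=np.where(samp(circ(cx,cy,r,th))<110)[0]; print(r,idx)
o=arm.observe();print(o["position"])
E
```

```text
0.5668367016963961 -0.21588959739168698 75 0.044959910349051994
0.567134983413062 -0.21591912306525934 76 0.04504652059499742
0.5675106318320517 -0.2156543458748331 76 0.04507335058477981
0.052 [108 109 110 111 112 113 114 115 116 117 118 119 120 121 122 123 124 125
 126 127 128 129 130 131 132 133 288 289 290 291 292 293 294 295 296 297
 298 299 300 301 302 303 304 305 306 307 308 309 310 311 312 313]
0.056 [107 108 109 110 111 112 113 114 115 116 117 118 119 120 121 122 123 124
 125 126 127 128 129 130 131 132 133 288 289 290 291 292 293 294 295 296
 297 298 299 300 301 302 303 304 305 306 307 308 309 310 311 312 313]
0.06 [106 107 108 109 110 111 112 113 114 115 116 117 118 119 120 121 122 123
 124 125 126 127 128 129 130 131 132 133 134 287 288 289 290 291 292 293
 294 295 296 297 298 299 300 301 302 303 304 305 306 307 308 309 310 311
 312 313 314]
[0.24370887 0.57505084 0.24303443]
```

```bash
python3 - <<'E'
from h import *
g=onz("top",(208.46,192.04),.206);print(g)
print("grip ctr in scene", proj("scene",[g[0],g[1],.1855]), "measured 317,225.4")
m=cv2.inRange(cv2.cvtColor(cv2.imread("pics/top0.png"),cv2.COLOR_BGR2HSV),(50,80,60),(75,255,255))[145:235,180:270]
c=max(cv2.findContours(m,0,2)[0],key=cv2.contourArea);print(cv2.minAreaRect(c))
# grader side checks in the scene view: flange centre
p=proj("scene",[.567,-.217,.095]);print("flange centre in scene",p)
e=[proj("scene",[.567+.066*np.cos(a),-.217+.066*np.sin(a),.095]) for a in np.arange(0,6.28,.02)]
h=[proj("scene",[.567+.048*np.cos(a),-.217+.048*np.sin(a),.095]) for a in np.arange(0,6.28,.02)]
im=cv2.resize(cv2.imread("pics/scene0.png")[165:245,180:260],(560,560),interpolation=cv2.INTER_CUBIC)
for q in e+h: cv2.circle(im,tuple(int(x) for x in (q-[180,165]+.5)*7),1,(0,0,255),-1)
t=cv2.resize(cv2.imread("pics/top0.png")[160:235,310:385],(560,560),interpolation=cv2.INTER_CUBIC)
for r in(.048,.066):
  for a in np.arange(0,6.28,.02):
    q=proj("top",[.567+r*np.cos(a),-.217+r*np.sin(a),.095]);cv2.circle(t,tuple(int(x) for x in (q-[310,160]+.5)*560/75),1,(0,0,255),-1)
cv2.imwrite("pics/ov.png",cv2.resize(np.hstack([im,t]),(800,400)))
E
```

```text
[0.56232549 0.19794704 0.206     ]
grip ctr in scene [317.08708487 225.16369429] measured 317,225.4
((28.5, 47.0), (10.0, 11.0), 90.0)
flange centre in scene [220.10403733 186.05275074]
```

View pics/ov.png

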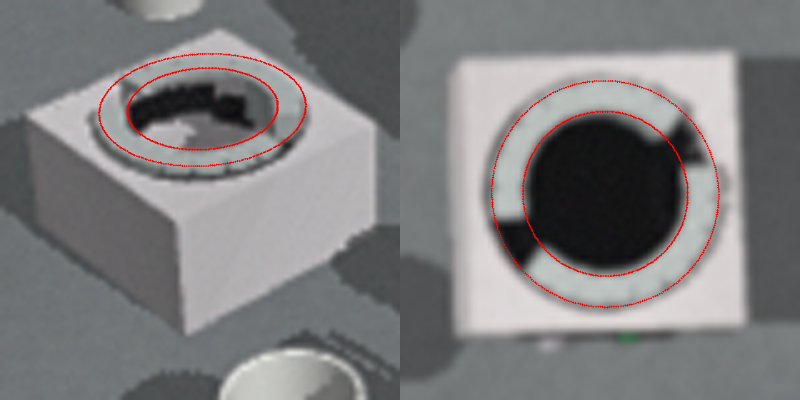

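Grip is at about (0.562, 0.198), yaw 10.7°; the scene view agrees with that to 0.3 px. The collar is at about (0.567, -0.217), with notches at yaw about 30°. I'll approach above the grip with the jaws along the crossbar.

```bash
python3 -m creep '[[[3.2,-3.8,1.5,0,0,8,1],[6.4,-7.6,3,0,0,16,1],[9.6,-11.4,4,0,0,24,1],[12.8,-15.2,4,0,0,33.6,1],[16,-19,4,0,0,33.6,1]]]'
python3 -m creep '[[[3,-3.6,0,0,0,0,1],[6,-7.2,0,0,0,0,1],[9,-10.8,0,0,0,0,1],[12,-14.4,0,0,0,0,1],[15.9,-18.7,0,0,0,0,1]]]'
python3 - <<'E'
from h import *
o=arm.observe();print(o["clock"],o["position"],o["ee_rot"],o["joints"])
E
```

```text
clock: 0.6
position: [0.4007, 0.3888, 0.284]
ee_rot: [-0.3, 3.127, 0.001]
force: [0.4, 0.5, -0.9]
width: 1.0
clock: 1.1
position: [0.554, 0.2078, 0.2836]
ee_rot: [0.292, -3.127, -0.0]
force: [1.0, 1.1, 0.1]
width: 1.005
1.1 [0.5539567  0.20778383 0.28358672] [ 2.92203506e-01 -3.12747402e+00 -2.96417519e-04] [-0.51018378  0.34989751  0.08440813  1.60412757 -0.03151428  1.18929355
  1.33799817]
```

```bash
python3 -m creep '[[[0,0,-1,0,0,0,0.3],[0,0,-2,0,0,0,0.3],[0,0,-2,0,0,0,0.3]]]'
cat > look.py <<'E'
import sys
from h import *
n=sys.argv[1]
def crop(v,c,h):
    im=arm.get_image(v)[:,:,::-1].copy();cv2.imwrite(f"pics/{n}_{v}.png",im)
    x,y=[int(k) for k in c];x=max(h,min(559-h,x));y=max(h,min(419-h,y))
    print(v,"crop origin",x-h,y-h,"scale",400/(2*h));return cv2.resize(im[y-h:y+h,x-h:x+h],(400,400),interpolation=cv2.INTER_CUBIC)
o=arm.observe();p=o["position"];q=[p[0],p[1],p[2]-.06]
cv2.imwrite(f"pics/{n}.png",np.hstack([crop("scene",proj("scene",q),60),crop("top",proj("top",q),50)]))
a=np.degrees(np.arctan2(o["ee_rot"][1],o["ee_rot"][0]));y=(2*a-180+90)%180-90
print("yaw of jaws-90",round(y,2),"pos",p.round(4),"F",o["force"].round(2),"T",o["ft_torque"].round(2),"w",round(o["width"],3),"t",o["clock"],"j7",o["joints"][6])
E
python3 look.py a
```

```text
clock: 1.4
position: [0.5518, 0.21, 0.2617]
ee_rot: [0.293, -3.124, 0.001]
force: [-0.7, 0.5, -0.2]
width: 0.786
scene crop origin 264 160 scale 3.3333333333333335
top crop origin 154 145 scale 4.0
yaw of jaws-90 10.72 pos [0.5518 0.21   0.2617] F [-0.71  0.45 -0.24] T [ 0.07  0.04 -0.01] w 0.786 t 1.4 j7 1.3345816320222552
```

View pics/a.png

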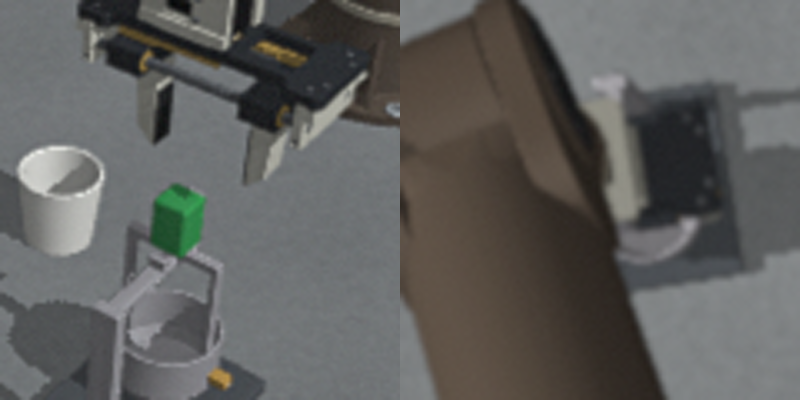

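The gripper is open above the green grip, about 1 cm off in x and y. I'll correct that, then descend.

```bash
python3 -m creep '[[[1.05,-1.2,0,0,0,0,0.3],[1.05,-1.2,0,0,0,0,0.3],[1.05,-1.2,-2.5,0,0,0,0.3],[1.05,-1.2,-5,0,0,0,0.3],[1.05,-1.2,-5,0,0,0,0.3]]]'
python3 look.py b
```

```text
clock: 2.0
position: [0.5624, 0.1964, 0.2111]
ee_rot: [0.29, -3.123, 0.003]
force: [-0.8, -0.6, 0.0]
width: 0.648
scene crop origin 255 175 scale 3.3333333333333335
top crop origin 161 143 scale 4.0
yaw of jaws-90 10.62 pos [0.5624 0.1964 0.2111] F [-0.76 -0.58  0.02] T [ 0.    0.05 -0.04] w 0.648 t 2.0 j7 1.3665065531363805
```

View pics/b.png

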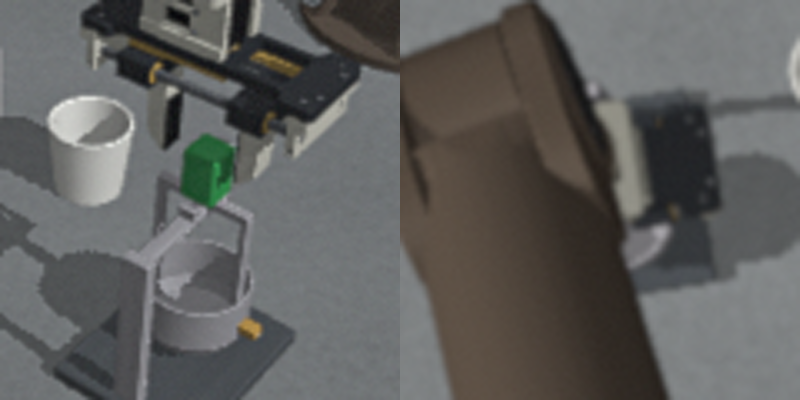

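The grip sits midway between the fingers. I'll lower onto it and close gently, then firm up.

```bash
python3 -m creep '[[[0,0.1,-1.1,0,0,0,0.3],[0,0.1,-2.1,0,0,0,0.3],[0,0.1,-2.1,0,0,0,0.3],[0,0.1,-2.1,0,0,0,-0.2],[0,0.1,-2.1,0,0,0,-0.4]]]' 8
python3 -m creep '[[[0,0,0,0,0,0,-1],[0,0,0,0,0,0,-1],[0,0,0,0,0,0,-1],[0,0,0,0,0,0,-1],[0,0,0,0,0,0,-1]]]' 10
python3 look.py c
```

```text
clock: 2.6
position: [0.5642, 0.1983, 0.1931]
ee_rot: [-0.291, 3.128, 0.0]
force: [0.3, 0.2, 0.5]
width: 0.524
clock: 3.1
position: [0.5641, 0.1985, 0.193]
ee_rot: [-0.291, 3.128, 0.001]
force: [-0.4, 0.7, 2.0]
width: 0.324
scene crop origin 255 181 scale 3.3333333333333335
top crop origin 161 143 scale 4.0
yaw of jaws-90 10.64 pos [0.5641 0.1985 0.193 ] F [-0.38  0.66  1.98] T [ 0.22  0.15 -0.02] w 0.324 t 3.1 j7 1.3662059227199286
```

View pics/c.png

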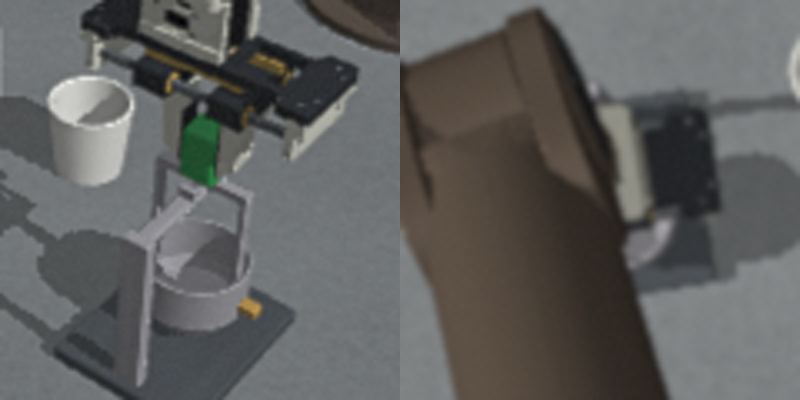

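Gripped: width 0.324, about 30 mm, with the fingers on the green grip. I'll firm up and lift straight up 5.6 cm. That clears the 45 mm prong and stays below the 67 mm at which the rim would meet the arm.

```bash
python3 -m creep '[[[0,0,0,0,0,0,-1],[0,0,0,0,0,0,-1],[0,0,0.5,0,0,0,-1],[0,0,1,0,0,0,-1],[0,0,1.5,0,0,0,-1]]]' 45
python3 -m creep '[[[0,0,1,0,0,0,-1],[0,0,2,0,0,0,-1],[0,0,3,0,0,0,-1],[0,0,4,0,0,0,-1],[0,0,4,0,0,0,-1]]]'
python3 look.py d
```

```text
clock: 3.7
position: [0.5638, 0.1978, 0.2078]
ee_rot: [0.291, -3.127, 0.001]
force: [-0.2, -0.8, -1.8]
width: 0.323
clock: 4.2
position: [0.5648, 0.1985, 0.2497]
ee_rot: [-0.291, 3.125, 0.002]
force: [1.0, 0.1, -2.1]
width: 0.326
scene crop origin 256 164 scale 3.3333333333333335
top crop origin 159 141 scale 4.0
yaw of jaws-90 10.63 pos [0.5648 0.1985 0.2497] F [ 1.05  0.06 -2.05] T [ 0.04 -0.03 -0.01] w 0.326 t 4.2 j7 1.362843637428054
```

View pics/d.png

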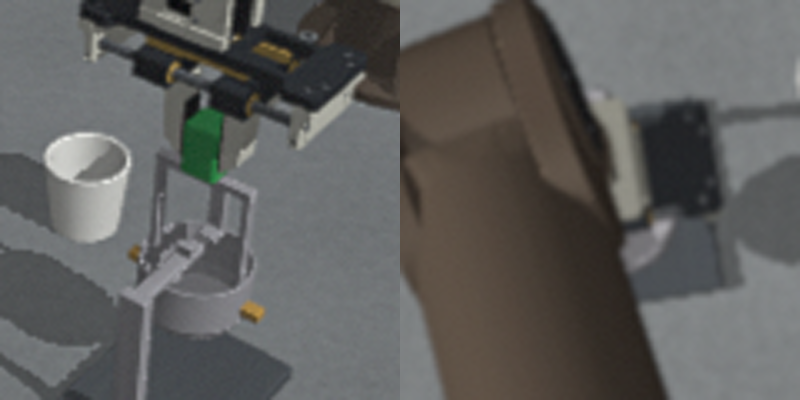

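The basket is lifted 57 mm with only its own weight on the wrist (about 2 N), so I can draw it away along the stand's -x.

```bash
python3 -m creep '[[[-1,-0.19,0,0,0,0,-1],[-2,-0.38,0,0,0,0,-1],[-3,-0.57,0,0,0,0,-1],[-4,-0.76,0,0,0,0,-1],[-4,-0.76,0,0,0,0,-1]]]'
python3 look.py e
```

```text
clock: 4.8
position: [0.5223, 0.1904, 0.2479]
ee_rot: [0.292, -3.127, -0.0]
force: [0.5, -0.0, -3.1]
width: 0.324
scene crop origin 265 156 scale 3.3333333333333335
top crop origin 161 156 scale 4.0
yaw of jaws-90 10.66 pos [0.5223 0.1904 0.2479] F [ 0.53 -0.01 -3.05] T [ 0.1  -0.07  0.01] w 0.324 t 4.8 j7 1.339308210806207
```

View pics/e.png

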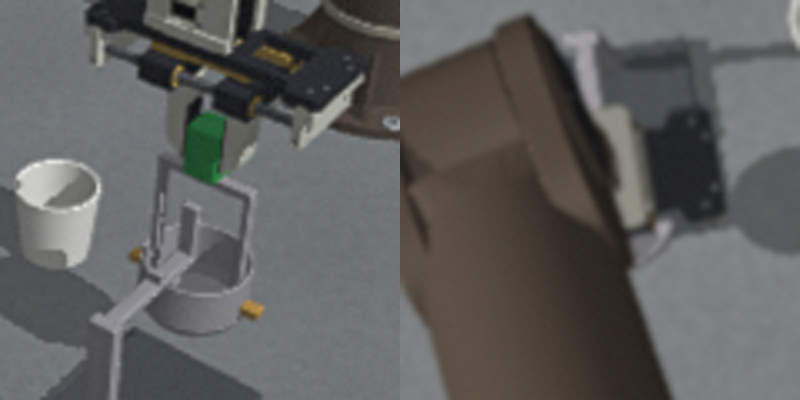

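The crossbar has passed over the prong without touching it and the stand hasn't moved. I'll keep going.

```bash
python3 -m creep '[[[-2,-0.38,0,0,0,0,-1],[-4,-0.76,0,0,0,0,-1],[-6,-1.14,0,0,0,0,-1],[-8.5,-1.6,0,0,0,0,-1],[-9.5,-1.8,0,0,0,0,-1]]]'
python3 look.py f
```

```text
clock: 5.4
position: [0.4275, 0.1723, 0.2477]
ee_rot: [0.292, -3.127, 0.0]
force: [0.4, 0.9, -3.1]
width: 0.325
scene crop origin 284 139 scale 3.3333333333333335
top crop origin 167 189 scale 4.0
yaw of jaws-90 10.65 pos [0.4275 0.1723 0.2477] F [ 0.38  0.9  -3.06] T [ 0.05 -0.12  0.  ] w 0.325 t 5.4 j7 1.2694477524942969
```

View pics/f.png

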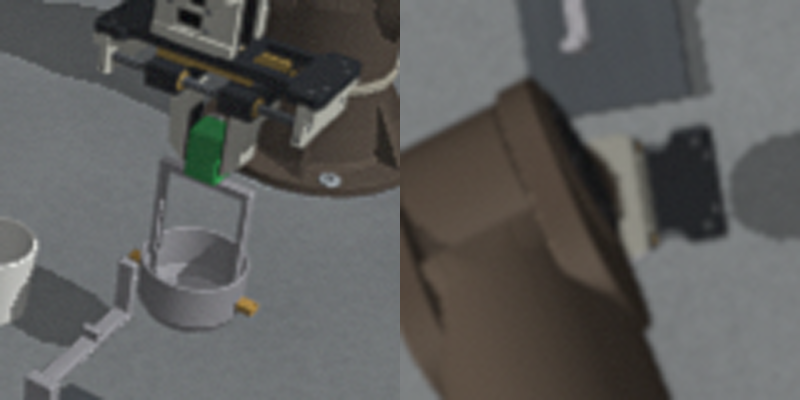

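The basket is clear of the hook. Next I'll raise it and carry it to the grader, yawing toward 30°.

```bash
python3 -m creep '[[[0,0,2.5,0,0,0,-1],[0,0,5,0,0,0,-1],[0.5,-1.5,6.5,0,0,0,-1],[1.5,-4,6.5,0,0,2,-1],[2.7,-7.5,6.5,0,0,4,-1]]]'
python3 -m creep '[[[1.2,-3.5,0,0,0,3,-1],[2.5,-7,0,0,0,6,-1],[3.7,-10.5,0,0,0,9,-1],[5,-14,0,0,0,12,-1],[6.2,-17.5,0,0,0,15,-1]]]'
python3 look.py g
```

```text
clock: 6.0
position: [0.4579, 0.0985, 0.3136]
ee_rot: [-0.406, 3.112, 0.001]
force: [0.8, -0.2, -2.6]
width: 0.324
clock: 6.5
position: [0.5198, -0.0794, 0.3129]
ee_rot: [-0.806, 3.035, -0.002]
force: [0.6, 1.0, -2.4]
width: 0.319
scene crop origin 198 94 scale 3.3333333333333335
top crop origin 257 157 scale 4.0
yaw of jaws-90 29.75 pos [ 0.5198 -0.0794  0.3129] F [ 0.63  0.97 -2.41] T [ 0.12 -0.01  0.01] w 0.319 t 6.5 j7 2.201441629337177
```

```bash
python3 -m creep '[[[1.2,-3.5,0,0,0,0.6,-1],[2.5,-7,0,0,0,0.6,-1],[3.6,-10.5,0,0,0,0.6,-1],[4.7,-13.8,-1,0,0,0.6,-1],[4.7,-13.8,-2,0,0,0.6,-1]]]'
python3 look.py i
```

```text
clock: 7.1
position: [0.566, -0.2217, 0.2922]
ee_rot: [0.809, -3.035, 0.007]
force: [-1.1, -1.1, -2.3]
width: 0.325
scene crop origin 156 87 scale 3.3333333333333335
top crop origin 307 141 scale 4.0
yaw of jaws-90 29.86 pos [ 0.566  -0.2217  0.2922] F [-1.07 -1.08 -2.29] T [-0.03  0.18  0.04] w 0.325 t 7.1 j7 2.4895805275700686
```

View pics/i.png

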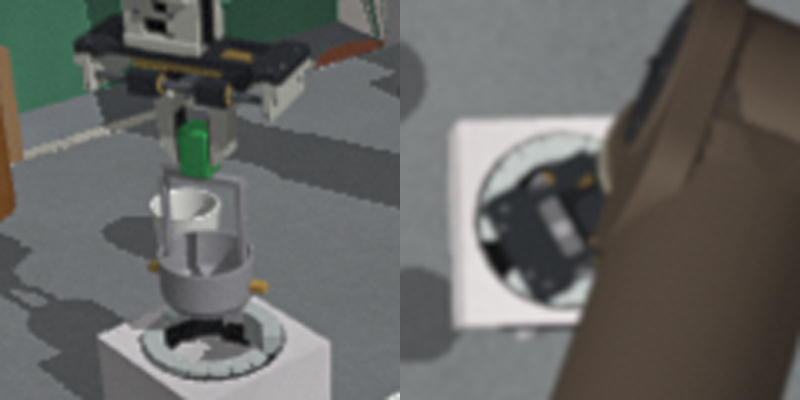

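The basket hangs above the collar with both lugs visible in the scene crop at (153,265) and (258,287). I'll let it settle, then measure the basket against the TCP.

```bash
python3 -m creep '[[[0,0,0,0,0,0,-1],[0,0,0,0,0,0,-1]]]'
python3 look.py k; cat > lug.py <<'E'
import sys
from h import *
im=cv2.imread(f"pics/{sys.argv[1]}_scene.png");hsv=cv2.cvtColor(im,cv2.COLOR_BGR2HSV)
o=arm.observe();p=o["position"]
a=np.arctan2(o["ee_rot"][1],o["ee_rot"][0]);yaw=(2*a-np.pi+np.pi/2)%np.pi-np.pi/2
u=np.array([-np.sin(yaw),np.cos(yaw)])
for col,lo,hi in(("green",(50,100,60),(75,255,255)),("brass",(12,110,60),(28,255,255))):
    n,l,st,c=cv2.connectedComponentsWithStats(cv2.inRange(hsv,lo,hi))
    for i in range(1,n):
        if st[i][4]>6 and abs(c[i]-proj("scene",[p[0],p[1],p[2]-.08])).max()<50: print(col,c[i].round(2),st[i])
for s in(1,-1): print("pred lug",proj("scene",[p[0]+s*u[0]*.053,p[1]+s*u[1]*.053,p[2]-.139]).round(2))
print("pred grip",proj("scene",[p[0],p[1],p[2]-.0075]).round(2))
E
python3 lug.py k
```

```text
clock: 7.4
position: [0.5656, -0.2141, 0.2933]
ee_rot: [-0.822, 3.031, 0.0]
force: [-0.2, 0.2, -2.8]
width: 0.326
scene crop origin 158 87 scale 3.3333333333333335
top crop origin 305 141 scale 4.0
yaw of jaws-90 30.34 pos [ 0.5656 -0.2141  0.2933] F [-0.16  0.18 -2.83] T [ 0.02 -0.02  0.02] w 0.326 t 7.4 j7 2.48742974922323
green [215.88 132.45] [211 124  13  18 154]
brass [228.28 103.94] [224 103   9   3  18]
brass [209.32 107.73] [198 106  26   5  44]
brass [235.07 173.4 ] [233 172   5   4  15]
pred lug [235.64 173.36]
pred lug [204.59 167.35]
pred grip [217.5  131.95]
```

The predicted lug positions agree with the image to about 0.6 px. I'll trim the position and lower toward the mouth.

```bash
python3 -m creep '[[[0.25,-0.25,-1,0,0,0,-1],[0.25,-0.25,-2,0,0,0,-1],[0.25,-0.25,-3,0,0,0,-1],[0.25,-0.25,-3.5,0,0,0,-1],[0.25,-0.25,-3.5,0,0,0,-1]]]'
python3 look.py l; python3 lug.py l
```

```text
clock: 8.0
position: [0.5669, -0.2176, 0.2564]
ee_rot: [0.819, -3.031, -0.002]
force: [-0.4, 0.3, -2.7]
width: 0.326
scene crop origin 158 98 scale 3.3333333333333335
top crop origin 303 142 scale 4.0
yaw of jaws-90 30.23 pos [ 0.5669 -0.2176  0.2564] F [-0.35  0.33 -2.73] T [0.08 0.05 0.01] w 0.326 t 8.0 j7 2.4998670486708185
green [215.49 143.32] [211 135  12  17 142]
brass [228.   116.05] [224 115   9   3  22]
brass [205.1  119.23] [198 118  18   3  30]
brass [220.11 121.44] [217 121   7   2   9]
brass [234.69 183.  ] [233 182   5   3  13]
pred lug [234.8  182.84]
pred lug [204.3  176.72]
pred grip [216.96 142.64]
```

View pics/l.png

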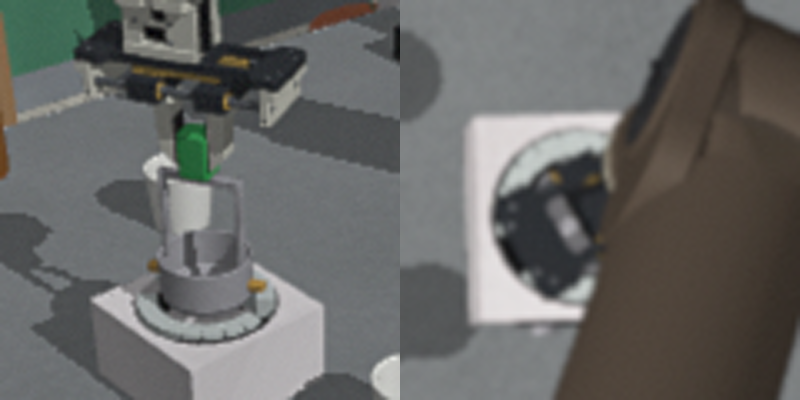

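The basket foot is centred over the hole (scene crop ~(205,300)). I'll feel downward in small steps.

```bash
python3 -m creep '[[[0,0,-0.3,0,0,0,-1],[0,0,-0.6,0,0,0,-1],[0,0,-0.9,0,0,0,-1],[0,0,-0.9,0,0,0,-1]]]'
python3 -m creep '[[[0,0,-0.3,0,0,0,-1],[0,0,-0.6,0,0,0,-1],[0,0,-0.9,0,0,0,-1],[0,0,-0.9,0,0,0,-1]]]'; python3 look.py m
```

```text
clock: 8.5
position: [0.5672, -0.2178, 0.2482]
ee_rot: [0.819, -3.032, -0.001]
force: [0.0, 0.0, -2.4]
width: 0.324
clock: 8.9
position: [0.5672, -0.2178, 0.2392]
ee_rot: [0.819, -3.032, -0.001]
force: [0.8, 0.3, -2.1]
width: 0.326
scene crop origin 158 103 scale 3.3333333333333335
top crop origin 302 143 scale 4.0
yaw of jaws-90 30.23 pos [ 0.5672 -0.2178  0.2392] F [ 0.79  0.28 -2.13] T [ 0.13  0.04 -0.01] w 0.326 t 8.9 j7 2.504510671866107
```

View pics/m.png

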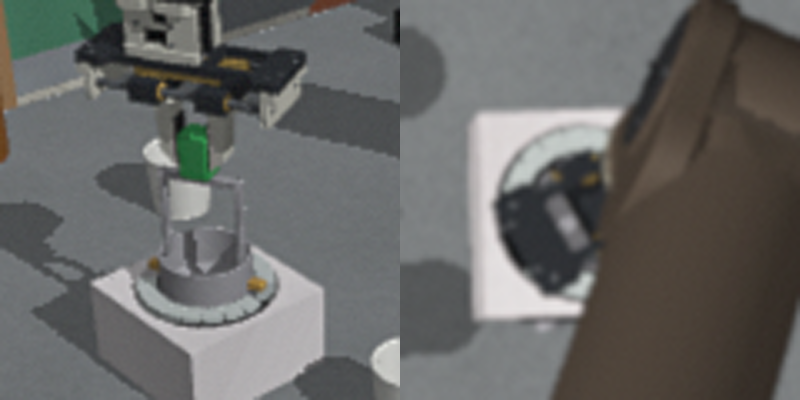

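Still free: the force is only the basket's weight, and the lugs sit at the notches. I'll continue.

```bash
python3 -m creep '[[[0,0,-0.3,0,0,0,-1],[0,0,-0.5,0,0,0,-1],[0,0,-0.5,0,0,0,-1]]]'
python3 -m creep '[[[0,0,-0.3,0,0,0,-1],[0,0,-0.5,0,0,0,-1],[0,0,-0.5,0,0,0,-1]]]'
```

```text
clock: 9.3
position: [0.5673, -0.2178, 0.2343]
ee_rot: [0.819, -3.032, -0.001]
force: [-0.0, -0.4, -2.9]
width: 0.325
clock: 9.6
position: [0.5673, -0.2178, 0.2293]
ee_rot: [0.819, -3.032, -0.001]
force: [0.5, -0.2, -3.3]
width: 0.323
```

```bash
python3 -m creep '[[[0,0,-0.3,0,0,0,-1],[0,0,-0.6,0,0,0,-1],[0,0,-0.6,0,0,0,-1]]]'
python3 -m creep '[[[0,0,-0.25,0,0,0,-1],[0,0,-0.5,0,0,0,-1],[0,0,-0.5,0,0,0,-1]]]'; python3 look.py n
```

```text
clock: 9.9
position: [0.5672, -0.2178, 0.2232]
ee_rot: [0.819, -3.032, -0.001]
force: [-0.3, 0.5, -1.8]
width: 0.322
clock: 10.2
position: [0.5673, -0.2178, 0.2183]
ee_rot: [0.819, -3.032, -0.001]
force: [0.5, -0.8, -2.2]
width: 0.322
scene crop origin 158 109 scale 3.3333333333333335
top crop origin 301 143 scale 4.0
yaw of jaws-90 30.23 pos [ 0.5673 -0.2178  0.2183] F [ 0.51 -0.78 -2.19] T [ 0.07  0.06 -0.02] w 0.322 t 10.2 j7 2.5103879949278474
```

View pics/n.png

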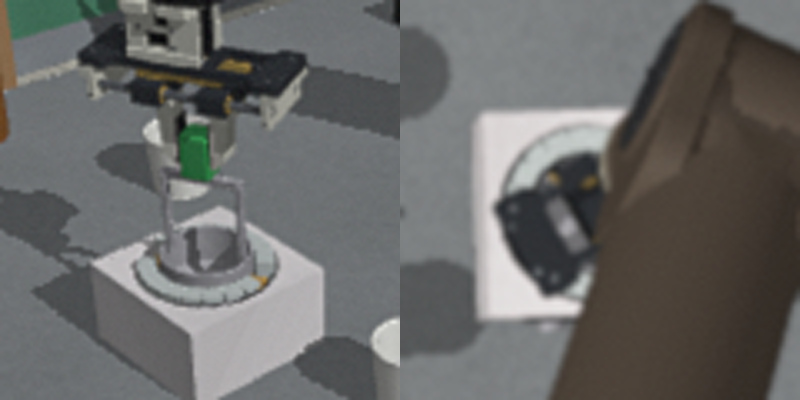

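Both lugs have passed the flange and hang about 2 mm above the channel floor, with no contact force. I'll turn clockwise in small steps.

```bash
python3 -m creep '[[[0,0,0,0,0,-3,-1],[0,0,0,0,0,-6,-1],[0,0,0,0,0,-9,-1],[0,0,0,0,0,-12,-1],[0,0,0,0,0,-12,-1]]]'
python3 look.py o1
python3 -m creep '[[[0,0,0,0,0,-4,-1],[0,0,0,0,0,-8,-1],[0,0,0,0,0,-12,-1],[0,0,0,0,0,-16,-1],[0,0,0,0,0,-16,-1]]]'
python3 look.py o2
```

```text
clock: 10.8
position: [0.5675, -0.2179, 0.2188]
ee_rot: [-0.497, 3.102, -0.0]
force: [0.6, 0.1, -2.3]
width: 0.322
scene crop origin 158 108 scale 3.3333333333333335
top crop origin 301 143 scale 4.0
yaw of jaws-90 18.19 pos [ 0.5675 -0.2179  0.2188] F [ 0.65  0.14 -2.29] T [0.06 0.04 0.03] w 0.322 t 10.8 j7 2.3234106336113323
clock: 11.4
position: [0.5675, -0.2178, 0.2187]
ee_rot: [-0.061, 3.141, 0.0]
force: [0.1, -0.5, -2.7]
width: 0.325
scene crop origin 158 108 scale 3.3333333333333335
top crop origin 301 143 scale 4.0
yaw of jaws-90 2.24 pos [ 0.5675 -0.2178  0.2187] F [ 0.1  -0.51 -2.67] T [ 0.02 -0.    0.  ] w 0.325 t 11.4 j7 2.077111275833982
```

View pics/o2.png

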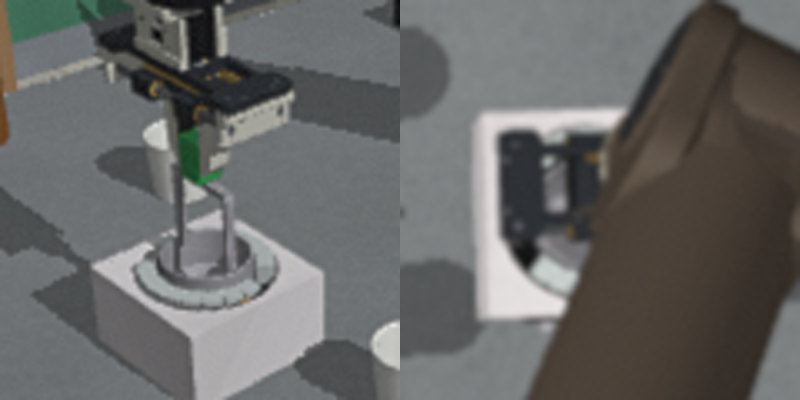

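The basket turns freely (28° so far) and shows no force or torque. I'll continue to about 80°.

```bash
python3 -m creep '[[[0,0,0,0,0,-5,-1],[0,0,0,0,0,-10,-1],[0,0,0,0,0,-15,-1],[0,0,0,0,0,-20,-1],[0,0,0,0,0,-20,-1]]]'
python3 look.py o3
python3 -m creep '[[[0,0,0,0,0,-5,-1],[0,0,0,0,0,-10,-1],[0,0,0,0,0,-15,-1],[0,0,0,0,0,-20,-1],[0,0,0,0,0,-20,-1]]]'
python3 look.py o4
python3 -m creep '[[[0,0,0,0,0,-4,-1],[0,0,0,0,0,-8,-1],[0,0,0,0,0,-12,-1],[0,0,0,0,0,-12,-1]]]'
python3 look.py o5
```

```text
clock: 12.0
position: [0.5675, -0.2178, 0.2187]
ee_rot: [-0.484, -3.104, 0.0]
force: [-0.5, 0.0, -2.4]
width: 0.322
scene crop origin 158 108 scale 3.3333333333333335
top crop origin 301 143 scale 4.0
yaw of jaws-90 -17.73 pos [ 0.5675 -0.2178  0.2187] F [-0.5   0.05 -2.44] T [-0.06  0.02  0.02] w 0.322 t 12.0 j7 1.7707553106324545
clock: 12.6
position: [0.5675, -0.2179, 0.2187]
ee_rot: [-1.015, -2.973, 0.0]
force: [0.0, 0.5, -2.5]
width: 0.325
scene crop origin 158 108 scale 3.3333333333333335
top crop origin 301 143 scale 4.0
yaw of jaws-90 -37.69 pos [ 0.5675 -0.2179  0.2187] F [ 0.04  0.48 -2.46] T [-0.02  0.03 -0.01] w 0.325 t 12.6 j7 1.4674577996037954
clock: 13.1
position: [0.5675, -0.2179, 0.2187]
ee_rot: [-1.319, -2.851, -0.0]
force: [-0.2, 0.5, -1.9]
width: 0.325
scene crop origin 158 108 scale 3.3333333333333335
top crop origin 301 143 scale 4.0
yaw of jaws-90 -49.66 pos [ 0.5675 -0.2179  0.2187] F [-0.19  0.47 -1.86] T [-0.04 -0.01  0.01] w 0.325 t 13.1 j7 1.2871916897328435
```

View pics/o5.png

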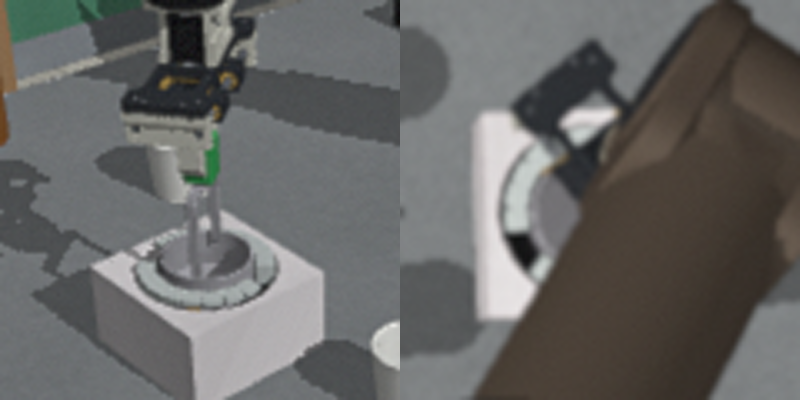

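```bash
python3 -m creep '[[[0,0,0,0,0,-4,-1],[0,0,0,0,0,-8,-1],[0,0,0,0,0,-10,-1],[0,0,0,0,0,-10,-1]]]'
python3 -m creep '[[[0,0,-0.2,0,0,0,-1],[0,0,-0.4,0,0,0,-1],[0,0,-0.4,0,0,0,-1]]]'
python3 -m creep '[[[0,0,-0.2,0,0,0,-1],[0,0,-0.3,0,0,0,-1],[0,0,-0.3,0,0,0,-1]]]'; python3 look.py p
```

```text
clock: 13.6
position: [0.5675, -0.2179, 0.2187]
ee_rot: [-1.563, -2.725, 0.0]
force: [0.3, 0.4, -1.9]
width: 0.322
clock: 13.9
position: [0.5673, -0.2178, 0.2143]
ee_rot: [-1.564, -2.724, 0.0]
force: [-0.9, 0.1, -2.7]
width: 0.322
clock: 14.2
position: [0.5674, -0.2178, 0.2115]
ee_rot: [-1.565, -2.724, 0.0]
force: [0.0, -0.5, -2.6]
width: 0.323
scene crop origin 158 110 scale 3.3333333333333335
top crop origin 301 143 scale 4.0
yaw of jaws-90 -59.76 pos [ 0.5674 -0.2178  0.2115] F [ 0.02 -0.48 -2.65] T [-0.06 -0.   -0.03] w 0.323 t 14.2 j7 1.1407632831365817
```

With the TCP below 0.216 and no contact force, the lugs are going down into the pockets. I'll continue to the pocket floor.

```bash
python3 -m creep '[[[0,0,-0.15,0,0,0,-1],[0,0,-0.25,0,0,0,-1],[0,0,-0.25,0,0,0,-1]]]'
python3 -m creep '[[[0,0,-0.1,0,0,0,-1],[0,0,-0.1,0,0,0,-1]]]'
```

```text
clock: 14.6
position: [0.5674, -0.2179, 0.209]
ee_rot: [-1.565, -2.724, 0.0]
force: [-0.1, -0.5, -2.4]
width: 0.323
clock: 14.8
position: [0.5675, -0.2179, 0.2082]
ee_rot: [1.565, 2.724, 0.0]
force: [0.2, 0.1, -2.8]
width: 0.32
```

```bash
python3 -m creep '[[[0,0,-0.1,0,0,0,-1],[0,0,-0.1,0,0,0,-1]]]'
python3 -m creep '[[[0,0,-0.1,0,0,0,-1],[0,0,-0.1,0,0,0,-1]]]'; python3 look.py q
```

```text
clock: 15.0
position: [0.5677, -0.218, 0.208]
ee_rot: [1.565, 2.723, 0.001]
force: [-1.9, 1.2, 5.4]
width: 0.323
clock: 15.2
position: [0.5679, -0.2183, 0.208]
ee_rot: [1.565, 2.722, 0.001]
force: [-3.5, 2.2, 12.6]
width: 0.32
scene crop origin 158 111 scale 3.3333333333333335
top crop origin 301 143 scale 4.0
yaw of jaws-90 -59.77 pos [ 0.5679 -0.2183  0.208 ] F [-3.54  2.24 12.6 ] T [0.42 1.28 0.04] w 0.32 t 15.2 j7 1.1443788735543279
```

View pics/q.png

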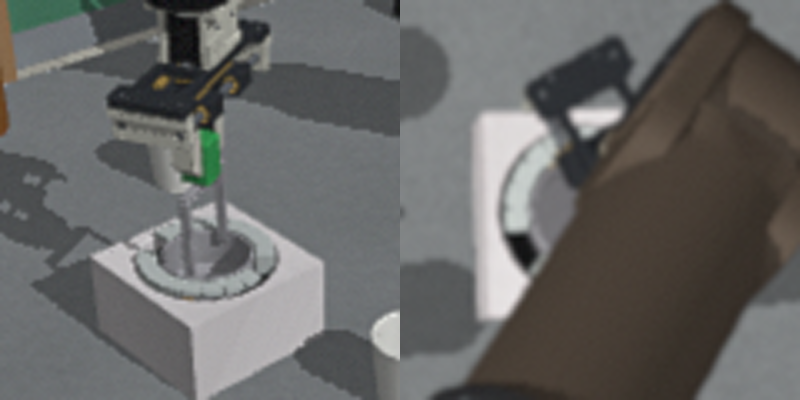

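Floor contact came at TCP 0.208, which is exactly the pocket floor. I'll relieve the pressure, open, and rise.

```bash
python3 -m creep '[[[0,0,0.15,0,0,0,-1],[0,0,0.15,0,0,0,-1],[0,0,0.15,0,0,0,0.4],[0,0,0.15,0,0,0,0.4],[0,0,0.15,0,0,0,0.4]]]'
python3 -m creep '[[[0,0,0,0,0,0,0.4],[0,0,0,0,0,0,0.4],[0,0,0,0,0,0,0.4],[0,0,0.5,0,0,0,0.4],[0,0,1,0,0,0,0.4]]]'
python3 look.py r
```

```text
clock: 15.8
position: [0.5675, -0.2179, 0.2076]
ee_rot: [-1.565, -2.724, 0.0]
force: [-0.2, 0.3, 0.3]
width: 0.539
clock: 16.3
position: [0.5674, -0.2179, 0.2181]
ee_rot: [-1.565, -2.724, 0.0]
force: [0.2, 0.2, -0.4]
width: 0.703
scene crop origin 158 109 scale 3.3333333333333335
top crop origin 301 143 scale 4.0
yaw of jaws-90 -59.77 pos [ 0.5674 -0.2179  0.2181] F [ 0.22  0.22 -0.38] T [-0.08  0.1  -0.05] w 0.703 t 16.3 j7 1.1362841743211851
```

View pics/r.png

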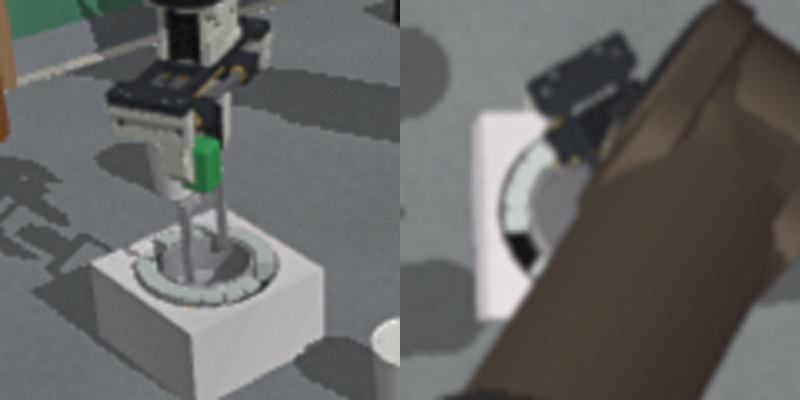

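The jaws are open and clear of the grip, and the basket stays put. I'll retreat upward and then back toward the base.

```bash
python3 -m creep '[[[0,0,2,0,0,0,0.4],[0,0,4,0,0,0,0.4],[0,0,7,0,0,0,0.4],[0,0,10,0,0,0,0.4],[0,0,13,0,0,0,0.4]]]'
python3 -m creep '[[[-2,1,0,0,0,0,0.4],[-5,2.5,0,0,0,0,0.4],[-9,4.5,0,0,0,0,0.4],[-13,6.5,0,0,0,0,0.4],[-17,8.5,0,0,0,0,0.4]]]'
python3 -m creep '[[[-2,8,0,0,0,0,0.4],[-2,12,0,0,0,0,0.4],[-2,16,0,0,0,0,0.4],[-2,16,0,0,0,0,0.4]]]'
python3 - <<'E'
from h import *
for n in("scene","top"): cv2.imwrite(f"pics/z_{n}.png",arm.get_image(n)[:,:,::-1])
t=cv2.imread("pics/z_top.png");s=cv2.imread("pics/z_scene.png")
cv2.imwrite("pics/z.png",np.hstack([cv2.resize(s[110:310,170:370],(400,400)),cv2.resize(t[100:270,160:390],(400,296))[:,:].copy() if 0 else cv2.resize(t[90:320,170:400],(400,400))]))
cv2.imwrite("pics/zz.png",np.hstack([cv2.resize(s[145:245,170:270],(400,400),interpolation=2),cv2.resize(t[155:240,305:390],(400,400),interpolation=2)]))
o=arm.observe();print(o["clock"],o["position"],o["force"])
E
```

```text
clock: 16.9
position: [0.5673, -0.2179, 0.3491]
ee_rot: [1.565, 2.724, 0.0]
force: [-0.5, -0.1, 0.2]
width: 0.701
clock: 17.4
position: [0.396, -0.1325, 0.3474]
ee_rot: [1.565, 2.724, -0.0]
force: [-0.5, 1.1, 1.7]
width: 0.699
clock: 17.8
position: [0.3767, 0.0319, 0.348]
ee_rot: [-1.556, -2.729, -0.003]
force: [0.4, -1.0, -0.4]
width: 0.7
17.9 [0.37735144 0.02857745 0.34779485] [ 0.20777282 -0.62835026 -0.0070319 ]
```

View pics/z.png

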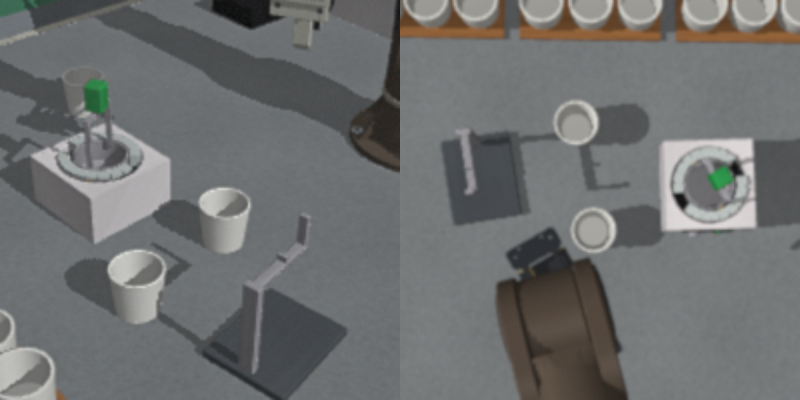

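View pics/zz.png

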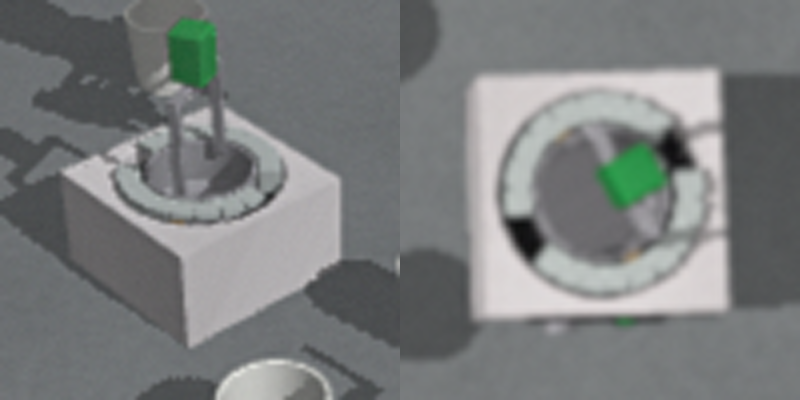

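```bash
python3 - <<'E'
from h import *
g=lambda im:[c for c in [cv2.connectedComponentsWithStats(cv2.inRange(cv2.cvtColor(im,cv2.COLOR_BGR2HSV),(50,100,60),(75,255,255)))]][0]
for n,b in(("scene",(200,140,240,180)),("top",(330,175,380,220))):
    im=cv2.imread(f"pics/z_{n}.png")[b[1]:b[3],b[0]:b[2]];k=g(im);i=1+np.argmax(k[2][1:,4]);c=k[3][i]+b[:2];print(n,c,"pred",proj(n,[.567,-.217,.2005 if n=="scene" else .221]))
    if n=="top":print(onz("top",c,.221))
a,z=[cv2.cvtColor(cv2.imread(f"pics/{q}.png"),cv2.COLOR_BGR2GRAY) for q in("top0","z_top")]
for nm,(x,y,h) in dict(cup_a=(271,160,15),cup_b=(281,221,15),cup_c=(431,244,15),spoon=(122,220,20),standbase=(233,205,10),post=(206,170,7)).items():
    d=cv2.absdiff(a,z)[y-h:y+h,x-h:x+h];print(nm,d.mean().round(2),(d>25).sum())
E
```

```text
scene [217.89473684 157.48538012] pred [218.22193674 157.26042947]
top [353.81300813 191.91869919] pred [355.29387862 191.83409887]
[ 0.56670477 -0.21282237  0.221     ]
cup_a 0.71 0
cup_b 0.79 1
cup_c 32.59 484
spoon 0.69 0
standbase 15.31 58
post 0.65 0
```

Cup_c's patch in the top view changed, so I'll check why.

```bash
python3 - <<'E'
import cv2,numpy as np
a,b=cv2.imread("pics/top0.png"),cv2.imread("pics/z_top.png")
cv2.imwrite("pics/cc.png",np.hstack([cv2.resize(q[200:290,390:480],(400,400),interpolation=2) for q in(a,b)]))
E
```

```text
(no output)
```

View pics/cc.png

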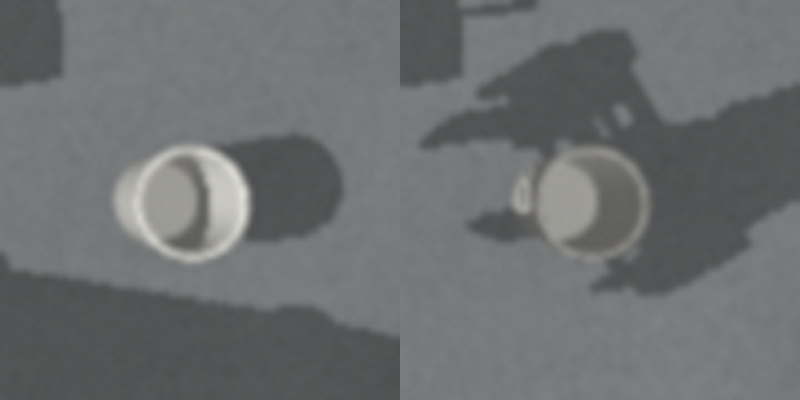

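Cup_c hasn't moved; the arm's shadow just falls on it now. I'll hand in.

```bash
python3 -c "
from cell import arm
print(arm.sign_off())"
```

```text
the job is handed in; nothing more can be done
None
```

The basket is locked in the grader's collar and released, and I handed the job in at about 18 s of the 61 s allowed.

**What I did:** I lifted the basket 57 mm straight up, over the hook's tip, and drew it away. I lowered it through the notches at yaw 30° without feeling any contact. I then turned it 90° clockwise with no measurable resistance and lowered it into the pockets. The basket touched down at TCP 0.208 m, where the pocket floor should be, and the press there peaked at about 13 N. I eased that off, opened the jaws and backed away.

**Last checks:**
- **Basket:** the green grip is where a locked basket should show it, to within 0.4 px in the scene view. In the top view it is 1.5 px off, about 4 mm. I think that is the grip's visible side face shifting the centre, though a slight tilt within the collar's play is possible.
- **Stand:** the post has not moved. The base differed from the first picture, which I put down to the basket's shadow being gone.
- **Cups and spoon:** cups a and b and the spoon are unchanged. Cup c's patch differed, but only because the arm's shadow now falls on it; its position is the same.

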